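# Snap the torch into its charging cradle

### The arm

A 6-joint arm with a two-finger parallel gripper is mounted at the origin on a cart in front of the work surface, level with it; the furniture and walls round the work are solid. World frame = base frame: x ahead of the robot, y to its left, z up, the work surface at z = 0. Lengths are in m, angles in rad, forces in N, time in s.
With the tool pointing down it reaches from about 0.35 to 0.975 m from the base axis. Payload 4.9 kg.
Tool frame: the origin (TCP) lies on the mounting face of the last link; the fingertips stand 173 mm ahead of it and the grasp point (between the pads) lies 155 mm ahead of it; x points along the fingers, z is the direction in which the jaws open and shut, and the axes are right-handed (so a half turn about x gives the same grasp; the last joint's range is limited). The gripper opens to 85 mm and grips with 20 to 120 N. Pads are 22 mm wide; open, the fingers measure 114 mm over their backs; the gripper's body (76 mm by 85 mm) begins 54 mm behind the grasp point. The pads swing forward as they close: fully open they stand 13 mm farther back than shut.
Start: joints at [1.062, 0.053, 1.613, -0, 1.476, -0.119], TCP at [0.237, 0.578, 0.405] pointing down, gripper open.
Joint ranges: [-3.01, 3.01], [-1.01, 2.22], [0.06, 2.58], [-1.02, 4.17], [0.09, 2.62], [-3.14, 3.14]. Speed limits (rad/s): [2.57, 2.57, 3.14, 3.14, 3.14, 3.14].

### API

Orientations are given as a rotation vector (axis times angle).
In Python, from station import get_obs, get_image, get_calibration, finish_job, look_for, masks_of, tip_of gives the robot as it stands.
- The arm moves only by the tool carry_out, never from a script. Its argument "increments" is a list of rows, each a list of 3 entries, a list of its own where there are three numbers: the turn, a rotation vector about the world's x, y, z in units of 0.1 rad (1.0 is 0.1 rad), then the shift along the world's x, y, z in units of 20 mm (1.0 is 20 mm), then the opening, from 0 (shut) to 1 (fully open). A call has 1 to 8 rows; each row shifts and turns the pose as measured when the row begins; what a row does not reach is not made up. A row lasts 1/10 s, in which the tool goes at most 50 mm and 8.59 degrees, less where a joint would pass 70% of its speed; a pose out of reach is approached as far as the arm can. A call with a number of a shift or a turn outside -1 to 1 is refused whole. A call with a gripper value outside its range is refused whole. The fingers move at their own pace and stop on an object; "squeeze" is the grip in N (left out, the last holds). Time passes only in rows, so rows that do not move let the fingers close. It gives the time, the measured TCP pose, the force and the opening at its end, in the units of the state.
- get_obs(): the state, without advancing time (a new reading comes with each control period).
- get_image(name): name is "scene" or "top" or "wrist"; returns (picture, depth): 400x640x3 uint8, blue, green, red; 400x640 float32, m along the optical axis (not along the pixel's ray), 0 where there is no reading.
- get_calibration(name): a dict with "fx", "fy", "cx", "cy" (pixels), "position" and "orientation" of the camera in the world. Camera axes: x right, y down, z forward; pixel columns grow to the right and rows downward; lengths in m; the calibration is good to about 2 mm. The wrist camera is an equidistant fisheye: a pixel r from the principal point sees the ray r / f radians off the axis. A picture is of the moment at which its call begins: read the wrist's pose just before it. get_calibration takes no time and is no camera call; for the wrist camera it gives the pose at the moment of the call.
- finish_job(): hands the job in, once; it reports no verdict.
Trained networks look in the newest picture that a camera, given by its name, has taken for a name from the list of things; names that differ only in an ending like _2 or _b are one class to them, and where a whole thing is asked for, a point or a joint stands for the part that bears it (a point fixed in the world has none). Each returns a list of dicts, best first, with "p" (0 to 1); they miss things now and then, are a little off and sometimes report something else, mostly with a low value. They report only what shows in the picture. A call takes as long as a camera call.
- look_for(camera, query): "centre" ([column, row] in pixels, amid what is visible of it).
- masks_of(camera, query): "region" (400x640 bool, what is visible of it) and "centre" ([column, row] in pixels, amid what is visible of it).
- tip_of(camera, query): "centre" ([column, row] in pixels: a listed point, or the origin of a listed thing).
The state is a dict: "t": time; "q": joint angles; "dq": joint speeds; "effort": joint torques, N m; "tool_pos": TCP position; "tool_rot": TCP orientation; "contact_force": force on the tool from outside, world axes, zero at the start; "wrist_torque": the same for the moment, N m; "opening": finger opening in m.
Only numpy, scipy, OpenCV 4.12 (cv2) and the standard library are available. Lean on these libraries where they do the work, as an engineer would, in place of code of your own. Each camera call takes 0.05 s, during which the arm holds its last target.

### The job

Put the torch on charge: lay it along the mouths of the two steel spring clips of the charging cradle, its black tail end towards the grey charging block, and let go of it there. Then press it straight down with shut fingers until both clips have snapped round the barrel and it lies level, fully home. Leave the tin, the screwdriver and the marker pen where they are.

Things in the scene. Friction and masses are not known exactly. Their poses are not given: they have to be found in the camera images.
- torch: Torch lying on the bench, 194 mm long, 0.2-0.3 kg: round bare-metal barrel 30 mm thick (x -56 to 56 mm), six-sided orange head (56 to 108), six-sided black tail (-56 to -86), both 38 mm across flats, so its axis lies level 19 mm above the bench and it does not roll by itself. Origin on the axis at mid-barrel; x along the torch to the orange head. Grip it at mid-barrel.
- torch_tail (a point): Centre of the end face of the torch's black tail, 86 mm from the torch's origin.
- cradle: Charging cradle, fixed to the bench: black base 74 mm wide, 12 mm high, two steel spring clips, and a grey charging block 58 mm wide, 54 mm high at its -x end, its face 97 mm from the origin. Origin on the bench surface midway between the clips; z up, x along the line of the clips, away from the block: the torch's tail goes to -x, its head to +x. The torch origin belongs right above this origin.
- clip_tail (a point): Clip nearer the charging block, at cradle x = -42 mm: the point where the axis of the seated torch runs, 42 mm above the bench (barrel top then at 57 mm). The clip is 14 mm wide along x and 58 mm high, its two spring fingers 23 mm apart at the throat. 70 mm between the two clips are free for gripper fingers, down to the base at 12 mm.
- clip_head (a point): The like point in the other clip, at cradle x = +42 mm. Laid in the mouths unpressed, the torch's axis stays about 63 mm above the bench, 21 mm above home. The six-sided ends stay outside the clips (7 mm play each way along x). Pressing through both takes about 8 to 12 N in all, on the barrel midway between the clips or over one after the other; the clips then hold it.
- tin: Bystander: small round green and brown tin, 78 mm across, 41 mm high, not to be moved; origin at the centre of its underside.
- screwdriver: Bystander: screwdriver with black handle, 150 mm long, 25 mm high, not to be moved; origin at the centre of its underside, y axis along it.
- marker: Bystander: red marker pen with green cap, 134 mm long, 16 mm high, not to be moved; origin at the centre of its underside, y axis along it.

How it is judged:
On the way, in this order (a step that is already met when the one before it is completed fails the run):
1. the torch lies along the mouths of both clips, not yet pressed in, tail towards the charging block, and the fingers have let go of it (z of torch in the frame of cradle between 0.054 and 0.068 m and angle between the x axis of torch and the x axis of cradle, either way round below 0.12 rad and x of torch in the frame of cradle between -0.012 and 0.012 m and y of torch in the frame of cradle between -0.008 and 0.008 m and x of torch_tail in the frame of cradle below -0.07 m and contact force between the fingers and torch below 0.1 N), for 0.2 s.
2. the torch is pressed down through both clips (z of torch in the frame of cradle between 0.038 and 0.045 m and angle between the x axis of torch and the x axis of cradle, either way round below 0.06 rad), for 0.2 s.
At the end, for the whole second after the job is handed in: Torch held in both clips: axis 38 to 45 mm above the bench, within 0.06 rad of the clip line, within 4 mm sideways and 10 mm lengthways of the cradle centre, tail towards the charging block, at rest and untouched (all of step 2 and x of torch in the frame of cradle between -0.01 and 0.01 m and y of torch in the frame of cradle between -0.004 and 0.004 m and x of torch_tail in the frame of cradle below -0.07 m and contact force between the fingers and torch below 0.1 N and linear speed of torch below 0.01 m/s).
It fails at once if the small round tape tin is moved by more than 30 mm (distance of tin from where it was at the start of the episode above 0.03 m).
It fails at once if the screwdriver is moved by more than 30 mm (distance of screwdriver from where it was at the start of the episode above 0.03 m).
It fails at once if the marker pen is moved by more than 30 mm (distance of marker from where it was at the start of the episode above 0.03 m).
It also fails if it takes over 58 s, if anything falls off the work surface, if the arm or the gripper's body presses on something with over 40 N, if the wrist force passes 120 N, or if a joint passes its speed limit or range.

## Working session

There is one attempt and no reset: what is moved stays moved. The work goes in short steps, Python scripts to look and compute and a tool call to move; the robot and the scene stay as the last step left them, time stands still between calls to the robot, and variables do not carry over. Pictures are saved under pics/ and viewed, and the job is handed in when it is done.

Besides the shell and the picture viewer there is one more tool, called after "Call:" as name([rows], argument=value, ...), one row to a line, values as JSON. carry_out: Moves the arm, as the interface text tells. Shifts and turns lie within -1 to 1; 1 stands for 20 mm of shift or 0.1 rad of turn. Its arguments: {"type":"object","properties":{"increments":{"type":"array","items":{"type":"array"}},"squeeze":{"type":"number"}},"required":["increments"]}

```bash
mkdir -p pics; ls; python3 - <<'E'
from station import *
import cv2,numpy as np
o=get_obs();print({k:np.round(v,3) for k,v in o.items()})
for n in("scene","top"):
    im,d=get_image(n);cv2.imwrite(f"pics/{n}0.png",im);np.save(f"pics/{n}0.npy",d)
    c=get_calibration(n);print(n,c)
    for q in("torch","torch_tail","cradle","clip_tail","clip_head","tin","screwdriver","marker"):
        r=tip_of(n,q)[:2];print(q,[(np.round(a["centre"],1),round(a["p"],2)) for a in r])
E
```

```text
pics
{'t': np.float64(0.0), 'q': array([ 1.062,  0.053,  1.614, -0.   ,  1.476, -0.119]), 'dq': array([ 0.   , -0.   , -0.001, -0.002,  0.   ,  0.002]), 'effort': array([ 1.0000e-03, -3.9370e+01, -3.7017e+01, -0.0000e+00,  7.0000e-03,
        0.0000e+00]), 'tool_pos': array([0.237, 0.578, 0.403]), 'tool_rot': array([-0.918,  1.371,  0.917]), 'contact_force': array([ 0.31 , -0.089,  0.364]), 'wrist_torque': array([0.026, 0.057, 0.025]), 'opening': np.float64(0.086)}
scene {'fx': 411.94223164635827, 'fy': 411.94223164635827, 'cx': 320.32634607816783, 'cy': 193.75209698194425, 'position': array([-0.1827876 , -0.60994271,  0.55442628]), 'orientation': array([-1.9123544 ,  0.96913304, -0.59107888])}
torch [(array([339.2, 214.6]), 0.92), (array([317. , 185.1]), 0.55)]
torch_tail [(array([346.9, 240.9]), 0.9)]
cradle [(array([233.1, 182.5]), 0.87), (array([340.5, 218.9]), 0.48)]
clip_tail [(array([222.9, 172.1]), 0.68)]
clip_head [(array([238.6, 162.9]), 0.87)]
tin [(array([317.1, 185.8]), 0.61)]
screwdriver [(array([244.3, 222.8]), 0.94), (array([316.4, 185. ]), 0.6)]
marker [(array([466.1, 247.4]), 0.58)]
top {'fx': 423.00704138836403, 'fy': 423.00704138836403, 'cx': 317.1552815540347, 'cy': 206.66880044215145, 'position': array([ 0.35826307, -0.13279913,  1.04151165]), 'orientation': array([-2.13081044,  2.10282987, -0.19398108])}
torch [(array([336. , 223.7]), 0.73), (array([189.1, 197.8]), 0.38)]
torch_tail [(array([363.2, 244.6]), 0.66)]
cradle [(array([189.5, 215.5]), 0.82)]
clip_tail [(array([182.2, 233.1]), 0.68), (array([269.5, 280. ]), 0.47)]
clip_head [(array([271.5, 166.2]), 0.65), (array([186.6, 199. ]), 0.56)]
tin [(array([270.4, 168. ]), 0.8)]
screwdriver [(array([267.2, 279.7]), 0.92)]
marker [(array([448.3, 181.6]), 0.57)]
```

View pics/top0.png

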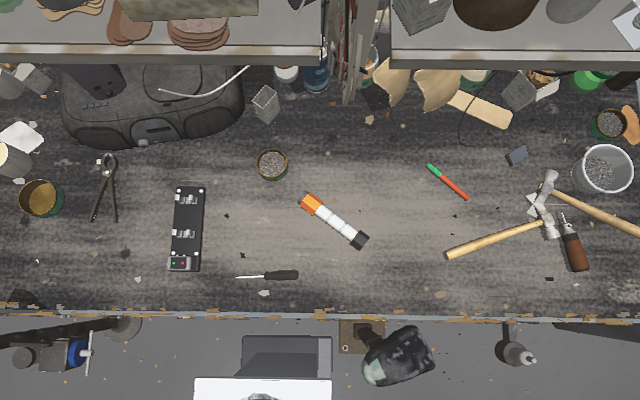

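View pics/scene0.png

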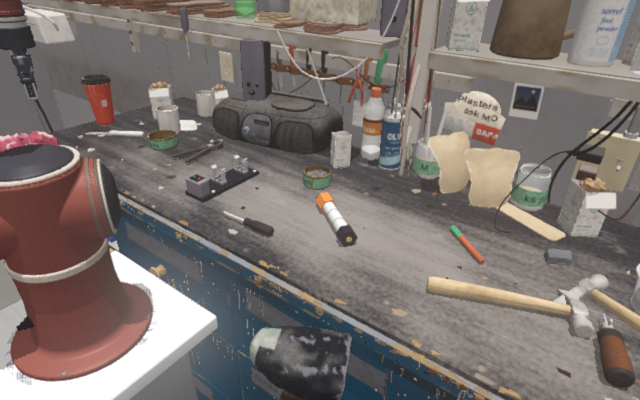

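The torch lies at about (335,222) in the top view, with its orange head up-left at (308,203) and its black tail at (360,240). The cradle is at about (187,225), with the grey block at its bottom end (180,263). Next I measure both.

```bash
cat > h.py <<'E'
from station import *
import cv2,numpy as np
from scipy.spatial.transform import Rotation as R
def ray(n,uv,c=None):
    c=c or get_calibration(n);M=R.from_rotvec(c["orientation"]).as_matrix()
    uv=np.atleast_2d(uv).astype(float)
    d=np.c_[(uv[:,0]-c["cx"])/c["fx"],(uv[:,1]-c["cy"])/c["fy"],np.ones(len(uv))]
    return c["position"],d@M.T
def at_z(n,uv,z):
    p,d=ray(n,uv);return p+d*((z-p[2])/d[:,2])[:,None]
def pts(n,uv,dep):
    p,d=ray(n,uv);uv=np.atleast_2d(uv).astype(int);return p+d*dep[uv[:,1],uv[:,0]][:,None]
def axis2(P):
    r=cv2.minAreaRect(P.astype(np.float32));b=cv2.boxPoints(r);e=[b[1]-b[0],b[2]-b[1]];i=np.argmax([np.linalg.norm(x) for x in e]);v=e[i]
    return r[0],[np.linalg.norm(x) for x in e],np.arctan2(v[1],v[0])
E
python3 - <<'E'
from h import *
np.set_printoptions(precision=4,suppress=True)
for n in("top","scene"):
    im,d=get_image(n)
    for q,z in(("torch",.019),("cradle",.012),("tin",.04),("screwdriver",.012),("marker",.008)):
        r=masks_of(n,q)[:1]
        if not r: print(n,q,None);continue
        m=r[0]["region"];vu=np.argwhere(m);uv=vu[:,::-1]
        P=at_z(n,uv,z);c,s,a=axis2(P[:,:2]*1000)
        D=pts(n,uv,d)
        print(n,q,round(r[0]["p"],2),m.sum(),"rect@z",np.round(c,1),np.round(s,1),round(a,3),"depth med",np.median(D,0),"zmax",np.percentile(D[:,2],[2,50,98]))
    for q,z in(("torch",.019),("torch_tail",.019),("cradle",0),("clip_tail",.042),("clip_head",.042)):
        r=tip_of(n,q)
        if r: print(n,q,r[0]["p"].__round__(2),at_z(n,r[0]["centre"],z)[0])
im=cv2.imread("pics/top0.png");cv2.imwrite("pics/crop.png",cv2.resize(im[160:290,150:250],None,fx=5,fy=4.5,interpolation=cv2.INTER_CUBIC) )
cv2.imwrite("pics/crop2.png",cv2.resize(im[180:260,290:380],None,fx=6,fy=6,interpolation=cv2.INTER_CUBIC) )
E
```

```text
top torch 0.64 1096 rect@z [ 525.1 -160.9] [ 42.6 196.5] 0.928 depth med [ 0.5243 -0.1566  0.0327] zmax [0.0197 0.0327 0.0408]
top cradle 0.7 2570 rect@z [500.8 198.2] [211.1  81.2] -0.017 depth med [0.4944 0.1923 0.0126] zmax [0.007  0.0126 0.057 ]
top tin 0.61 835 rect@z [658.2 -11.1] [76.4 82.2] 0.041 depth med [ 0.6611 -0.0098  0.0284] zmax [0.0079 0.0284 0.0421]
top screwdriver 0.62 328 rect@z [390.3 -20.8] [115.5  21.4] -1.557 depth med [ 0.3887 -0.0365  0.0209] zmax [0.0122 0.0209 0.0267]
top marker 0.63 260 rect@z [ 628.7 -448.3] [ 14.4 131.6] 0.838 depth med [ 0.6244 -0.4517  0.0126] zmax [0.0051 0.0126 0.018 ]
top torch 0.88 [ 0.5167 -0.1706  0.019 ]
top torch_tail 0.86 [ 0.4686 -0.2345  0.019 ]
top cradle 0.98 [0.5312 0.196  0.    ]
top clip_tail 0.97 [0.4786 0.1995 0.042 ]
top clip_head 0.95 [0.5687 0.199  0.042 ]
scene torch 0.65 902 rect@z [ 524.7 -159.9] [ 46.3 247.5] 0.919 depth med [ 0.5009 -0.184   0.0304] zmax [-0.0015  0.0304  0.0393]
scene cradle 0.92 1432 rect@z [510.6 220.8] [247.9 144. ] -0.018 depth med [0.4752 0.1809 0.0163] zmax [0.0031 0.0163 0.0561]
scene tin 0.9 579 rect@z [633.6 -26.6] [ 75.1 138.8] 0.6 depth med [ 0.6477 -0.0167  0.0292] zmax [0.0033 0.0292 0.0413]
scene screwdriver 0.58 306 rect@z [390.5  -7.1] [ 35.3 149.4] 1.544 depth med [ 0.381  -0.0434  0.0193] zmax [0.0082 0.0193 0.0257]
scene marker 0.53 1482 rect@z [517.6 227.1] [256.4 149.9] -0.019 depth med [0.4749 0.1803 0.0156] zmax [0.0026 0.0156 0.0566]
scene torch 0.96 [ 0.5388 -0.1709  0.019 ]
scene torch_tail 0.63 [ 0.4617 -0.24    0.019 ]
scene cradle 0.71 [0.5153 0.1848 0.    ]
scene clip_tail 0.64 [0.486  0.1959 0.042 ]
scene clip_head 0.55 [0.5503 0.1698 0.042 ]
```

View pics/crop.png

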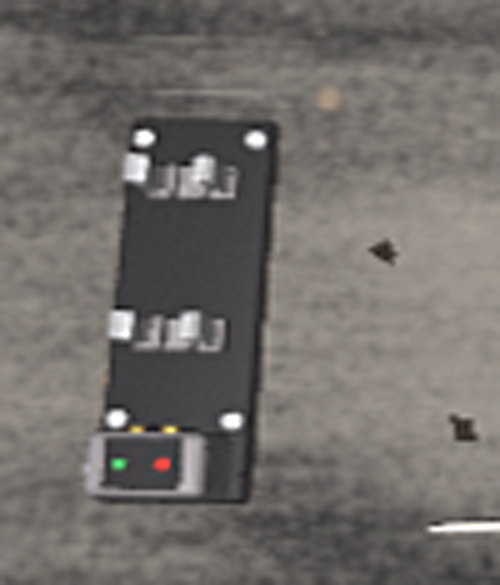

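View pics/crop2.png

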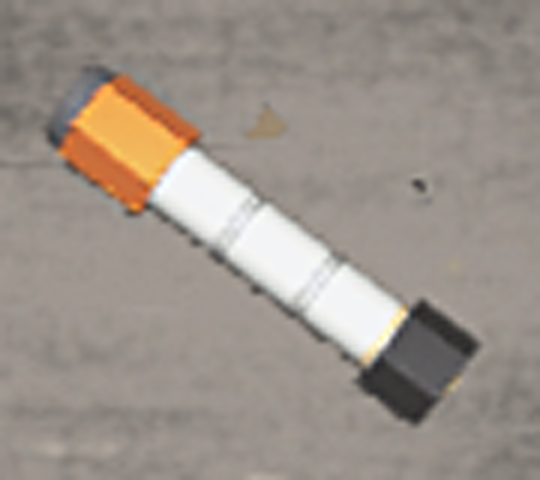

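```bash
python3 - <<'E'
from h import *
np.set_printoptions(precision=4,suppress=True)
o=get_obs();M=R.from_rotvec(o["tool_rot"]).as_matrix();print(M, np.arctan2(M[1,2],M[0,2]))
# cradle from depth points
im,d=get_image("top")
vu=np.argwhere(np.ones((400,640)));uv=vu[:,::-1]
sel=(uv[:,0]>155)&(uv[:,0]<225)&(uv[:,1]>175)&(uv[:,1]<285)
uv=uv[sel];P=pts("top",uv,d)
b=(P[:,2]>.008)&(P[:,2]<.016)
c,s,a=axis2(P[b][:,:2]*1000);print("base",c,s,a)
hi=P[(P[:,2]>.046)];blk=hi[hi[:,0]<.45];cl=hi[hi[:,0]>.45]
print("block",blk.min(0),blk.max(0),len(blk));
for x0,x1 in((.45,.52),(.53,.6)):
    k=cl[(cl[:,0]>x0)&(cl[:,0]<x1)];print(len(k),k.min(0),k.max(0),k.mean(0))
# edges of the base: right (min y) edge vs x
B=P[b]
for x in np.arange(.42,.62,.02):
    k=B[abs(B[:,0]-x)<.01];print(round(x,2),k[:,1].min(),k[:,1].max())
print(B[:,0].min(),B[:,0].max())
E
```

```text
[[ 0.     -0.925   0.38  ]
 [ 0.0001  0.38    0.925 ]
 [-1.     -0.      0.0001]] 1.1809779164472973
base (501.47369384765625, 196.5879364013672) [np.float32(211.76831), np.float32(74.59014)] -0.0049322713
block [ 0.3583 -0.1328  0.0461] [0.4316 0.2273 1.0415] 386
58 [0.4787 0.1771 0.046 ] [0.492  0.2195 0.0598] [0.4855 0.1978 0.0545]
58 [0.5623 0.1757 0.0463] [0.5766 0.217  0.0604] [0.5691 0.1982 0.0546]
0.42 0.16071192441737261 0.1726503651203967
0.44 0.1603767452595303 0.23300760072185447
0.46 0.16054435214600418 0.23412035057372196
0.48 0.16148235446404077 0.2338975672769323
0.5 0.1600593581192377 0.23351025828032537
0.52 0.15998747915057063 0.232415797925464
0.54 0.16079773657026383 0.23354519435958596
0.56 0.1590348966784507 0.23355229865688173
0.58 0.1601875171018101 0.22975471487183954
0.6 0.15948661696729574 0.23289690248785025
0.39564061033198206 0.6074442685992134
```

Cradle: about (0.527, 0.198), yaw about -0.005. Torch: about (0.518, -0.170), heading 0.928. I move above the torch, turning the jaws by -1.82 rad on the way.

Call:
carry_out([
  [[0,0,-0.48],[0.37,-1,0],1],
  [[0,0,-0.48],[0.37,-1,0],1],
  [[0,0,-0.48],[0.37,-1,0],1],
  [[0,0,-0.48],[0.37,-1,0],1],
  [[0,0,-0.48],[0.37,-1,0],1],
  [[0,0,-0.48],[0.37,-1,0],1],
  [[0,0,-0.48],[0.37,-1,0],1],
  [[0,0,-0.48],[0.37,-1,0],1],
])

```text
t: 2.85
tool_pos: [0.2972, 0.414, 0.4048]
tool_rot: [-0.614, 1.481, 0.615]
contact_force: [-0.0, 1.1, -0.4]
opening: 0.0855
```

Call:
carry_out([
  [[0,0,-0.48],[0.37,-1,0],1],
  [[0,0,-0.48],[0.37,-1,0],1],
  [[0,0,-0.48],[0.37,-1,0],1],
  [[0,0,-0.48],[0.37,-1,0],1],
  [[0,0,-0.48],[0.37,-1,0],1],
  [[0,0,-0.48],[0.37,-1,0],1],
  [[0,0,-0.48],[0.37,-1,0],1],
  [[0,0,-0.48],[0.37,-1,0],1],
])

```text
t: 3.65
tool_pos: [0.3575, 0.2471, 0.406]
tool_rot: [-0.302, 1.545, 0.304]
contact_force: [0.6, -0.1, 0.3]
opening: 0.0857
```

Call:
carry_out([
  [[0,0,-0.48],[0.37,-1,0],1],
  [[0,0,-0.48],[0.37,-1,0],1],
  [[0,0,-0.48],[0.37,-1,0],1],
  [[0,0,-0.48],[0.37,-1,0],1],
  [[0,0,-0.48],[0.37,-1,0],1],
  [[0,0,-0.48],[0.37,-1,0],1],
  [[0,0,-0.48],[0.37,-1,0],1],
  [[0,0,-0.48],[0.37,-1,0],1],
])

```text
t: 4.45
tool_pos: [0.4177, 0.08, 0.4077]
tool_rot: [0.011, 1.561, -0.011]
contact_force: [-0.1, 0.2, -0.2]
opening: 0.0855
```

Call:
carry_out([
  [[0,0,-0.48],[0.37,-1,-0.3],1],
  [[0,0,-0.48],[0.37,-1,-0.3],1],
  [[0,0,-0.48],[0.37,-1,-0.3],1],
  [[0,0,-0.48],[0.37,-1,-0.3],1],
  [[0,0,-0.48],[0.37,-1,-0.3],1],
  [[0,0,-0.48],[0.37,-1,-0.3],1],
  [[0,0,-0.48],[0.37,-1,-0.3],1],
  [[0,0,-0.48],[0.37,-1,-0.3],1],
])

```text
t: 5.25
tool_pos: [0.4785, -0.0874, 0.3609]
tool_rot: [0.323, 1.529, -0.327]
contact_force: [0.1, -0.1, -0.8]
opening: 0.0853
```

Call:
carry_out([
  [[0,0,-0.5],[0.45,-1,-0.5],1],
  [[0,0,-0.5],[0.45,-1,-0.5],1],
  [[0,0,-0.5],[0.45,-1,-0.5],1],
  [[0,0,-0.5],[0.45,-0.9,-0.5],1],
  [[0,0,0],[0,0,0],1],
])

```text
t: 5.75
tool_pos: [0.5159, -0.1708, 0.3194]
tool_rot: [0.486, 1.497, -0.494]
contact_force: [0.6, 1.1, 0.6]
opening: 0.0854
```

```bash
cat >> h.py <<'E'
def wpts(uv,c,dep):
    M=R.from_rotvec(c["orientation"]).as_matrix();uv=np.atleast_2d(uv)
    x=(uv[:,0]-c["cx"])/c["fx"];y=(uv[:,1]-c["cy"])/c["fy"];r=np.hypot(x,y)
    th=r;s=np.where(r>1e-9,np.tan(th)/np.maximum(r,1e-9),1)
    d=np.c_[x*s,y*s,np.ones(len(uv))]
    return c["position"]+(d@M.T)*dep[uv[:,1],uv[:,0]][:,None]
def state():
    o=get_obs();M=R.from_rotvec(o["tool_rot"]).as_matrix()
    print("t",round(float(o["t"]),2),"pos",np.round(o["tool_pos"],4),"jawyaw",round(float(np.arctan2(M[1,2],M[0,2])),4),"down",np.round(M[:,0],3),"F",np.round(o["contact_force"],2),"open",round(float(o["opening"]),4),"q",np.round(o["q"],2));return o,M
E
python3 - <<'E'
from h import *
np.set_printoptions(precision=4,suppress=True)
state();c=get_calibration("wrist");im,d=get_image("wrist");cv2.imwrite("pics/w1.png",im)
r=masks_of("wrist","torch")[:1]
print(c)
if r:
    m=r[0]["region"];uv=np.argwhere(m)[:,::-1];P=wpts(uv,c,d);P=P[d[uv[:,1],uv[:,0]]>0]
    Q=P[(P[:,2]>.012)&(P[:,2]<.05)];print(r[0]["p"],len(P),len(Q),axis2(Q[:,:2]*1000),np.percentile(Q[:,2],[2,50,98]))
    cc,s,a=axis2(Q[:,:2]*1000)
    print(np.array(cc)-11*np.array([np.cos(a),np.sin(a)]))
E
```

```text
t 5.75 pos [ 0.5159 -0.1708  0.3194] jawyaw -0.6271 down [ 0.015 -0.01  -1.   ] F [0.57 1.13 0.56] open 0.0854 q [-0.46 -0.08  1.89 -0.    1.31  0.17]
{'fx': 309.70691628693146, 'fy': 309.70691628693146, 'cx': 319.27858247228136, 'cy': 198.0257619315041, 'position': array([ 0.5612, -0.1066,  0.2882]), 'orientation': array([ 2.6989, -0.88  , -0.1141])}
0.65 855 465 ((412.3489990234375, 169.0194854736328), [np.float32(33.885067), np.float32(12.005235)], np.float32(-0.042696968)) [0.0122 0.0291 0.049 ]
[401.359 169.489]
```

View pics/w1.png

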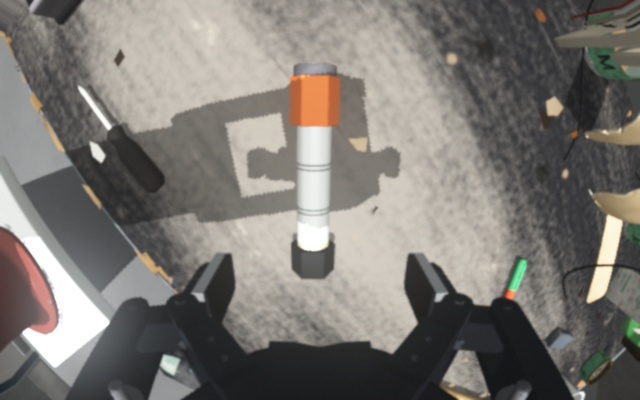

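The wrist view shows the torch upright along column ~314, with the head at (315,95) and the tail at (313,258). The network mask covered something else, so I segment by depth height near the known spot instead.

```bash
python3 - <<'E'
from h import *
np.set_printoptions(precision=4,suppress=True)
c=get_calibration("wrist");im,d=get_image("wrist")
uv=np.argwhere(d>0)[:,::-1];uv=uv[(abs(uv[:,0]-314)<35)&(uv[:,1]>50)&(uv[:,1]<290)];P=wpts(uv,c,d)
Q=P[(P[:,2]>.01)&(P[:,2]<.06)];print(len(Q),axis2(Q[:,:2]*1000),np.percentile(Q[:,2],[2,50,98]))
cc,s,a=axis2(Q[:,:2]*1000);print(np.array(cc)-11*np.array([np.cos(a),np.sin(a)]))
# barrel top line
u=np.array([np.cos(.93),np.sin(.93)]);n=np.array([-u[1],u[0]])
t=(Q[:,:2]-[.5185,-.17])@u;b=Q[abs(t)<.045];b=b[b[:,2]>.028]
tt=(b[:,:2]-[.5185,-.17])@u;nn=(b[:,:2]-[.5185,-.17])@n
for lo in np.arange(-.04,.04,.016):
    k=nn[(tt>lo)&(tt<lo+.016)];print(round(lo,3),k.min(),k.max(),(k.min()+k.max())/2)
print(t.min(),t.max())
E
```

```text
8238 ((522.8734130859375, -158.467529296875), [np.float32(43.172447), np.float32(193.88136)], np.float32(0.93260604)) [0.0209 0.0327 0.0385]
[ 516.3202 -167.3025]
-0.04 -0.00782818846945083 0.016005288123587792 0.004088549827068481
-0.024 -0.007589345964681404 0.015897602739350952 0.004154128387334774
-0.008 -0.007978980176128046 0.015830450817517716 0.003925735320694835
0.008 -0.008282501318430939 0.01666894868593109 0.004193223683750075
0.024 -0.008255267171866797 0.01580968851868189 0.003777210673407547
-0.08512624897653838 0.10876204136481923
```

Call:
carry_out([
  [[0.1,0.15,-0.13],[0.03,0.15,-0.8],1],
  [[0,0,0],[0,0,-1],1],
  [[0,0,0],[0,0,-1],1],
  [[0,0,0],[0,0,-1],1],
  [[0,0,0],[0,0,-0.6],1],
  [[0,0,0],[0,0,0],1],
])

```text
t: 6.5
tool_pos: [0.515, -0.1603, 0.2301]
tool_rot: [0.497, 1.511, -0.494]
contact_force: [-0.0, 0.7, 1.2]
opening: 0.085
```

```bash
python3 - <<'E'
from h import *
o,M=state();print(o["tool_pos"]+.155*M[:,0])
E
```

```text
t 6.5 pos [ 0.515  -0.1603  0.2301] jawyaw -0.6328 down [ 0.003  0.001 -1.   ] F [-0.01  0.73  1.16] open 0.085 q [-0.44  0.03  1.95  0.    1.16  0.19]
[ 0.5155038  -0.16014954  0.07512229]
```

Call:
carry_out([
  [[0,0,-0.07],[0.05,-0.37,-0.6],1],
  [[0,0,0],[0,0,0],1],
])

```text
t: 6.7
tool_pos: [0.5163, -0.1676, 0.2179]
tool_rot: [0.502, 1.509, -0.499]
contact_force: [-0.7, -0.2, -0.5]
opening: 0.0855
```

```bash
python3 - <<'E'
from h import *
o,M=state();print(o["tool_pos"]+.155*M[:,0])
E
```

```text
t 6.7 pos [ 0.5163 -0.1676  0.2179] jawyaw -0.6391 down [ 0.004  0.001 -1.   ] F [-0.65 -0.19 -0.49] open 0.0855 q [-0.45  0.05  1.95  0.    1.14  0.19]
[ 0.51692105 -0.16745682  0.06294582]
```

Call:
carry_out([
  [[0,0,0],[0,0,-0.7],1],
  [[0,0,0],[0,0,-0.7],1],
  [[0,0,0],[0,0,-0.5],1],
  [[0,0,0],[0,0,0],1],
])

```text
t: 7.1
tool_pos: [0.5169, -0.1683, 0.1782]
tool_rot: [0.502, 1.506, -0.499]
contact_force: [-0.8, -0.4, -0.5]
opening: 0.0854
```

```bash
python3 - <<'E'
from h import *
o,M=state();print(o["tool_pos"]+.155*M[:,0])
im,d=get_image("wrist");cv2.imwrite("pics/w2.png",im)
E
```

```text
t 7.1 pos [ 0.5169 -0.1683  0.1782] jawyaw -0.64 down [ 0.007 -0.    -1.   ] F [-0.8  -0.44 -0.45] open 0.0854 q [-0.45  0.12  1.96  0.    1.06  0.19]
[ 0.51796396 -0.16838675  0.02320596]
```

View pics/w2.png

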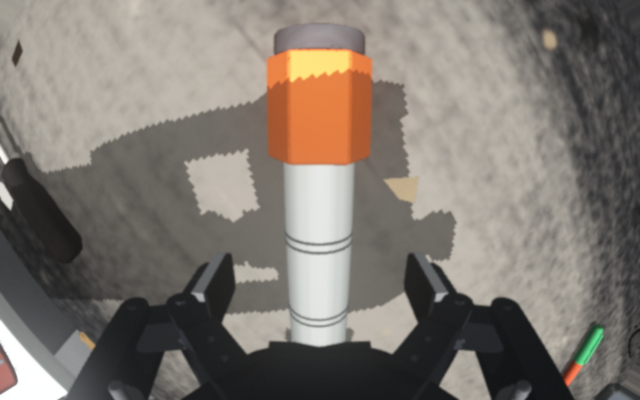

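The barrel is centred at column ~318, between the pads at 220 and 420. I close on it.

Call:
carry_out([
  [[0,0,0],[0,0,0],0],
  [[0,0,0],[0,0,0],0],
  [[0,0,0],[0,0,0],0],
  [[0,0,0],[0,0,0],0],
  [[0,0,0],[0,0,0],0],
  [[0,0,0],[0,0,0],0],
  [[0,0,0],[0,0,0],0],
  [[0,0,0],[0,0,0],0],
], squeeze=60)

```text
t: 7.95
tool_pos: [0.5178, -0.1686, 0.1805]
tool_rot: [0.501, 1.503, -0.499]
contact_force: [-0.0, -0.4, -1.2]
opening: 0.0282
```

Call:
carry_out([
  [[0,0,0],[0,0,0.5],0],
  [[0,0,0],[0,0,1],0],
  [[0,0,0],[0,0,1],0],
  [[0,0,0],[0,0,1],0],
  [[0,0,0],[0,0,1],0],
  [[0,0,0],[0,0,1],0],
  [[0,0,0],[0,0,1],0],
  [[0,0,0],[0,0,0],0],
])

```text
t: 8.75
tool_pos: [0.515, -0.1672, 0.3156]
tool_rot: [0.502, 1.509, -0.499]
contact_force: [0.5, -0.1, -1.9]
opening: 0.0279
```

Call:
carry_out([
  [[0,0,-0.5],[0.02,0.9,0],0],
  [[0,0,-0.5],[0.02,1,0],0],
  [[0,0,-0.5],[0.02,1,0],0],
  [[0,0,-0.5],[0.02,1,0],0],
  [[0,0,-0.5],[0.02,1,0],0],
  [[0,0,-0.5],[0.02,1,0],0],
  [[0,0,-0.5],[0.02,1,0],0],
  [[0,0,-0.5],[0.02,1,0],0],
])

```text
t: 9.55
tool_pos: [0.5144, -0.0051, 0.3076]
tool_rot: [0.825, 1.415, -0.828]
contact_force: [-0.6, 0.1, -3.2]
opening: 0.0281
```

Call:
carry_out([
  [[0,0,-0.5],[0.02,1,0],0],
  [[0,0,-0.5],[0.02,1,0],0],
  [[0,0,-0.5],[0.02,1,0],0],
  [[0,0,-0.5],[0.02,1,0],0],
  [[0,0,-0.5],[0.02,1,0],0],
  [[0,0,-0.5],[0.02,1,0],0],
  [[0,0,-0.5],[0.02,1,0],0],
  [[0,0,-0.5],[0.02,0.8,0],0],
])

```text
t: 10.35
tool_pos: [0.5125, 0.1579, 0.2962]
tool_rot: [1.136, 1.274, -1.152]
contact_force: [-0.4, -0.5, -3.2]
opening: 0.0281
```

```bash
python3 - <<'E'
from h import *
o,M=state();print(o["tool_pos"]+.155*M[:,0])
E
```

```text
t 10.35 pos [0.5125 0.1579 0.2962] jawyaw -1.4777 down [-0.023  0.007 -1.   ] F [-0.39 -0.45 -3.2 ] open 0.0281 q [ 0.16 -0.06  1.91  0.01  1.31  1.63]
[0.50900542 0.15903173 0.14123087]
```

Call:
carry_out([
  [[-0.07,-0.23,-0.5],[0.4,1,0],0],
  [[0,0,-0.48],[0.35,0.95,0],0],
  [[0,0,0],[0,0,0],0],
  [[0,0,0],[0,0,0],0],
])

```text
t: 10.75
tool_pos: [0.5253, 0.1997, 0.2905]
tool_rot: [1.209, 1.211, -1.219]
contact_force: [0.1, -0.2, -3.1]
opening: 0.0278
```

```bash
python3 - <<'E'
from h import *
np.set_printoptions(precision=4,suppress=True)
o,M=state();g=o["tool_pos"]+.155*M[:,0];print(g)
c=get_calibration("wrist");im,d=get_image("wrist");cv2.imwrite("pics/w3.png",im);np.savez("pics/w3.npz",d=d,p=c["position"],o=c["orientation"])
im2,d2=get_image("top");cv2.imwrite("pics/t3.png",cv2.resize(im2[150:300,130:290],None,fx=4,fy=4))
im3,d3=get_image("scene");cv2.imwrite("pics/s3.png",cv2.resize(im3[100:220,140:320],None,fx=4,fy=4))
uv=np.argwhere(d>0)[:,::-1];P=wpts(uv,c,d);uvP=uv
near=(abs(P[:,0]-.527)<.13)&(abs(P[:,1]-.1975)<.06)
Q=P[near&(P[:,2]>.1)&(P[:,2]<.175)&(P[:,0]>g[0]+.02)];print("torch",len(Q),axis2(Q[:,:2]*1000),Q.min(0),Q.max(0))
H=P[near&(P[:,2]>.045)&(P[:,2]<.065)];
for x0,x1 in((.45,.51),(.54,.6)):
    k=H[(H[:,0]>x0)&(H[:,0]<x1)]
    if len(k):print("clip",len(k),k.min(0),k.max(0))
E
```

```text
t 10.75 pos [0.5253 0.1997 0.2905] jawyaw -1.5765 down [-0.007 -0.001 -1.   ] F [ 0.09 -0.22 -3.06] open 0.0278 q [0.23 0.   1.86 0.   1.29 1.81]
[0.5242 0.1995 0.1355]
torch 18363 ((587.2310791015625, 200.17459106445312), [np.float32(86.06271), np.float32(43.15367)], np.float32(-0.0064590294)) [0.5442 0.1784 0.1271] [0.6303 0.2217 0.1487]
```

View pics/w3.png

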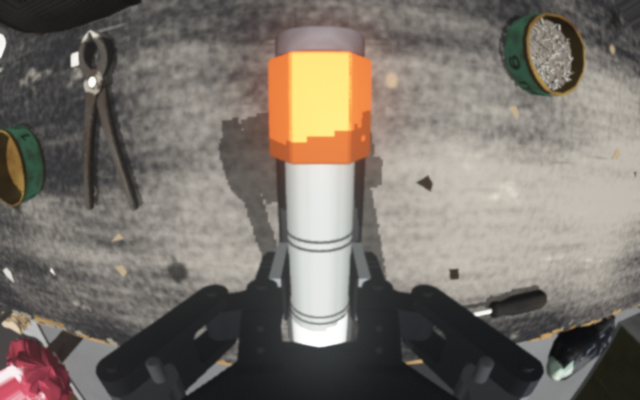

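View pics/s3.png

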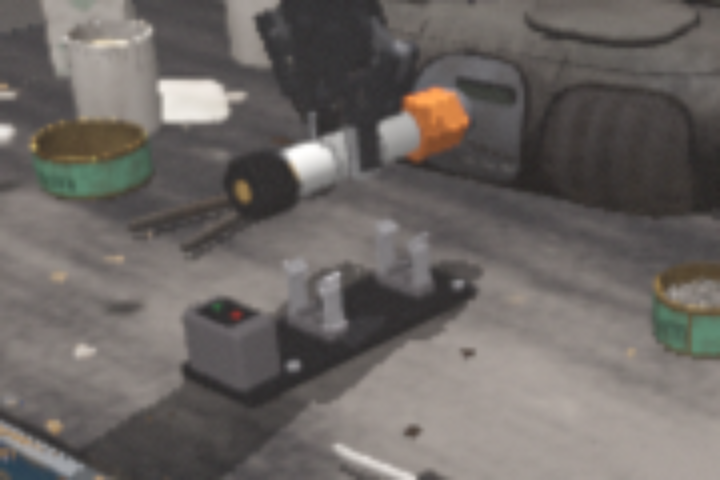

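Call:
carry_out([
  [[0,-0.07,0],[0.25,-0.12,-0.6],0],
  [[0,0,0],[0,0,-0.8],0],
  [[0,0,0],[0,0,-0.5],0],
  [[0,0,0],[0,0,0],0],
])

```text
t: 11.3
tool_pos: [0.531, 0.194, 0.2505]
tool_rot: [1.217, 1.202, -1.215]
contact_force: [0.2, 0.2, -2.7]
opening: 0.0278
```

```bash
cat > m.py <<'E'
from h import *
import sys
np.set_printoptions(precision=4,suppress=True)
o,M=state();g=o["tool_pos"]+.155*M[:,0];print(g);z0=o["tool_pos"][2]-.161
c=get_calibration("wrist");im,d=get_image("wrist");cv2.imwrite(f"pics/w{sys.argv[1]}.png",im)
im3,d3=get_image("scene");cv2.imwrite(f"pics/s{sys.argv[1]}.png",cv2.resize(im3[100:220,140:320],None,fx=4,fy=4))
uv=np.argwhere(d>0)[:,::-1];P=wpts(uv,c,d)
near=(abs(P[:,0]-.527)<.13)&(abs(P[:,1]-.1975)<.06)
Q=P[near&(P[:,2]>z0-.006)&(P[:,2]<z0+.04)&(P[:,0]>.585)];cc=axis2(Q[:,:2]*1000);print("head",cc,Q.max(0),"origin x",Q[:,0].max()-.108)
im2,d2=get_image("top");uv=np.argwhere(d2>0)[:,::-1];P=pts("top",uv,d2)
near=(abs(P[:,0]-.527)<.13)&(abs(P[:,1]-.1975)<.07)
H=P[near]
for a,b in((.592,.632),(.578,.588),(.44,.465)):
    k=H[(H[:,0]>a)&(H[:,0]<b)&(H[:,2]>z0-.006)&(H[:,2]<z0+.05)]
    if len(k):print("top",a,b,len(k),"y",k[:,1].min(),k[:,1].max(),"ztop",np.percentile(k[:,2],90))
E
python3 m.py 4
```

```text
t 11.3 pos [0.531  0.194  0.2505] jawyaw -1.5804 down [ 0.003 -0.001 -1.   ] F [ 0.24  0.15 -2.67] open 0.0278 q [ 0.22  0.06  1.88 -0.    1.2   1.8 ]
[0.5315 0.1938 0.0955]
head ((611.4681396484375, 193.97654724121094), [np.float32(52.16247), np.float32(43.244205)], np.float32(-0.0057077645)) [0.6375 0.2156 0.1099] origin x 0.529529885820393
top 0.592 0.632 306 y 0.1700624571021143 0.21350728262423077 ztop 0.11082507899921995
top 0.578 0.588 53 y 0.17715420878036617 0.20424729844182823 ztop 0.10608319673398656
top 0.44 0.465 160 y 0.17178443035118454 0.20495954716318218 ztop 0.11101975770224551
```

View pics/w4.png

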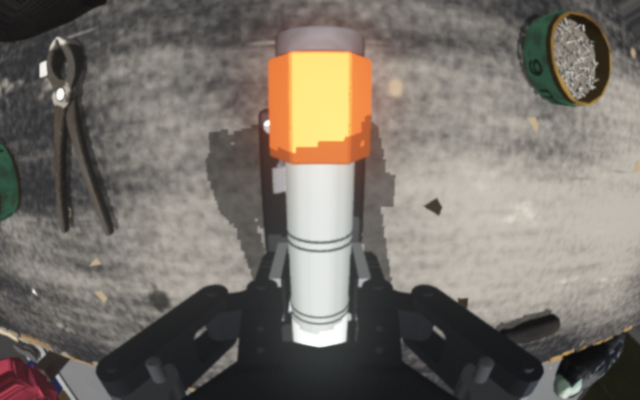

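View pics/s4.png

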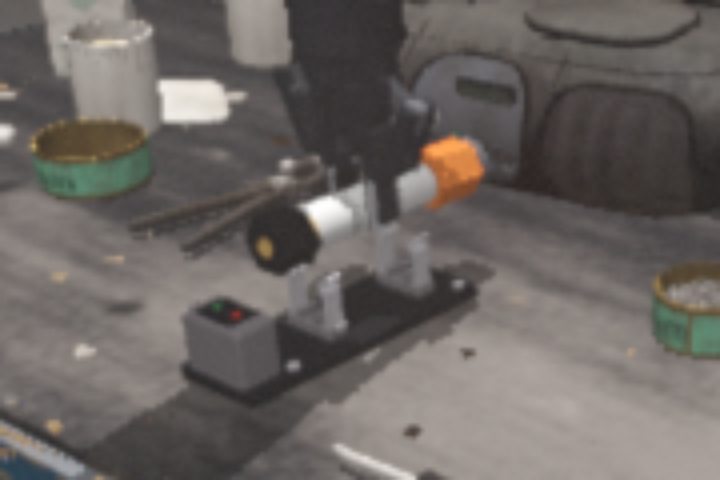

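```bash
python3 - <<'E'
from h import *
np.set_printoptions(precision=4,suppress=True)
c=get_calibration("wrist");im,d=get_image("wrist")
uv=np.argwhere(d>0)[:,::-1];P=wpts(uv,c,d)
near=(abs(P[:,0]-.527)<.14)&(abs(P[:,1]-.1975)<.06)
B=P[near&(P[:,2]>.007)&(P[:,2]<.02)]
for x in np.arange(.5,.64,.01):
    k=B[abs(B[:,0]-x)<.005]
    if len(k):print(round(x,2),len(k),k[:,1].min(),k[:,1].max())
print("base xmax",B[:,0].max())
C=P[near&(P[:,2]>.03)&(P[:,2]<.065)];print("clipish",len(C),C.min(0),C.max(0)) if len(C) else 0
S=P[near&(P[:,2]<.006)];print("bench z",np.median(S[:,2]))
im2,d2=get_image("top");uv=np.argwhere(d2>0)[:,::-1];P=pts("top",uv,d2)
k=P[(P[:,2]>.08)&(P[:,2]<.12)&(abs(P[:,1]-.192)<.03)];print("top head end x",np.sort(k[:,0])[-5:],"tail",np.sort(k[:,0])[:5])
cl=P[(P[:,2]>.03)&(P[:,2]<.065)&(abs(P[:,1]-.197)<.04)&(P[:,0]>.46)&(P[:,0]<.6)];print(cl.min(0) if len(cl) else 0)
k=P[(P[:,2]>.008)&(P[:,2]<.016)&(abs(P[:,1]-.197)<.05)&(P[:,0]>.55)&(P[:,0]<.63)];print("top base xmax",np.sort(k[:,0])[-4:])
E
```

```text
0.5 55 0.22884178245247422 0.2365302636755825
0.51 295 0.16293994930801547 0.23699056781363634
0.52 401 0.16348132240896776 0.23592101125129195
0.53 422 0.16311189962396377 0.23696448079093696
0.54 430 0.16345127236015106 0.23679059086989218
0.55 317 0.16226378328606128 0.23643300912636808
0.56 331 0.16260883132145396 0.23673427960002272
0.57 316 0.16219864444370163 0.23664088582813225
0.58 125 0.22927550891038273 0.23627027393371866
0.59 125 0.2291076491404771 0.2365580974637932
0.6 114 0.22952596547162765 0.23610436228834594
base xmax 0.6044255835304815
clipish 368 [0.4253 0.1728 0.03  ] [0.5746 0.2266 0.0595]
bench z -0.0012138611493590495
top head end x [0.7461 0.7479 0.7479 0.7488 0.7511] tail [0.4472 0.4474 0.4475 0.4475 0.4476]
[0.4783 0.1763 0.0314]
top base xmax [0.6051 0.6052 0.6054 0.6054]
```

Call:
carry_out([
  [[0,0,0],[-0.2,0.26,-0.3],0],
  [[0,0,0],[0,0,-0.3],0],
  [[0,0,0],[0,0,0],0],
])

```text
t: 11.85
tool_pos: [0.5281, 0.2008, 0.2425]
tool_rot: [1.221, 1.198, -1.207]
contact_force: [0.1, -1.3, -3.3]
opening: 0.0282
```

```bash
python3 m.py 5
```

```text
t 11.85 pos [0.5281 0.2008 0.2425] jawyaw -1.5793 down [ 0.011  0.001 -1.   ] F [ 0.06 -1.32 -3.26] open 0.0282 q [ 0.23  0.07  1.88 -0.    1.18  1.81]
[0.5299 0.2009 0.0875]
head ((610.4915161132812, 201.1522674560547), [np.float32(51.091003), np.float32(43.27504)], np.float32(-0.0034572838)) [0.6361 0.2228 0.1022] origin x 0.5280612613007061
top 0.592 0.632 302 y 0.17720031568416997 0.2203518391350506 ztop 0.10183278766825388
top 0.578 0.588 74 y 0.17971803458590743 0.2180474084508536 ztop 0.09978131273976525
top 0.44 0.465 167 y 0.1777772422340342 0.21429489925805248 ztop 0.10068637842721657
```

View pics/s5.png

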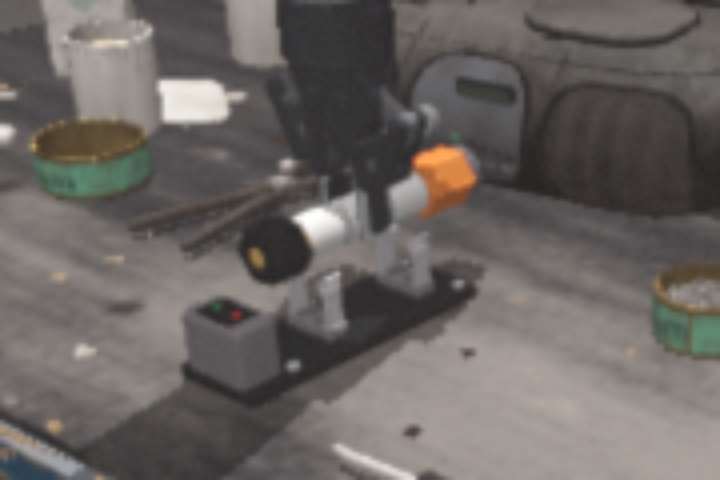

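Call:
carry_out([
  [[0,0.11,0],[-0.05,-0.07,-0.3],0],
  [[0,0,0],[0,0,-0.3],0],
  [[0,0,0],[0,0,0],0],
])

```text
t: 12.3
tool_pos: [0.5277, 0.1991, 0.2308]
tool_rot: [1.217, 1.205, -1.214]
contact_force: [-0.4, -0.5, -2.0]
opening: 0.0282
```

```bash
python3 m.py 6
```

```text
t 12.3 pos [0.5277 0.1991 0.2308] jawyaw -1.5798 down [ 0.001  0.001 -1.   ] F [-0.37 -0.48 -1.98] open 0.0282 q [0.23 0.08 1.89 0.   1.17 1.81]
[0.5279 0.1993 0.0758]
head ((609.46826171875, 199.51971435546875), [np.float32(48.951515), np.float32(43.2745)], np.float32(-0.0020036881)) [0.6339 0.2212 0.0902] origin x 0.5259430427223618
top 0.592 0.632 295 y 0.17505666834661168 0.21935142713151515 ztop 0.08948835050679323
top 0.578 0.588 74 y 0.17598929016099765 0.21790154777174534 ztop 0.08856243067910922
top 0.44 0.465 182 y 0.1771868303974419 0.21331563852353067 ztop 0.09016199668624349
```

Call:
carry_out([
  [[0,0,0],[0,0,-0.25],0],
  [[0,0,0],[0,0,-0.1],0],
])

```text
t: 12.65
tool_pos: [0.5285, 0.1993, 0.2252]
tool_rot: [1.219, 1.203, -1.212]
contact_force: [-1.1, -1.4, -1.4]
opening: 0.0278
```

```bash
python3 m.py 7
```

```text
t 12.65 pos [0.5285 0.1993 0.2252] jawyaw -1.5797 down [ 0.004  0.002 -1.   ] F [-1.13 -1.43 -1.38] open 0.0278 q [0.23 0.09 1.89 0.   1.16 1.81]
[0.5292 0.1996 0.0702]
head ((610.05078125, 199.78977966308594), [np.float32(50.205605), np.float32(43.153378)], np.float32(-0.004588083)) [0.6352 0.2214 0.0843] origin x 0.5271874251730078
top 0.592 0.632 288 y 0.17498993549846562 0.21944245973895385 ztop 0.08386623178055894
top 0.578 0.588 72 y 0.17808922938751018 0.21581772021589277 ztop 0.0812249476513698
top 0.44 0.465 173 y 0.17688482132466346 0.2158273137037731 ztop 0.08401694817885019
```

View pics/s7.png

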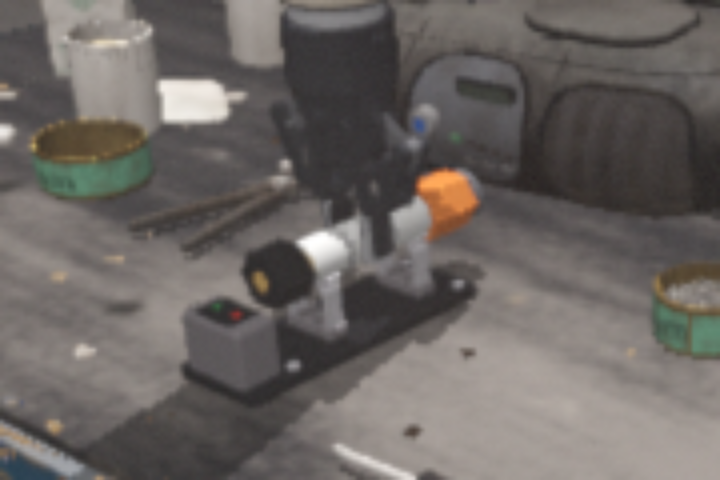

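Call:
carry_out([
  [[0,0,0],[0,0,-0.1],0],
  [[0,0,0],[0,0,0],0],
])

```text
t: 13.0
tool_pos: [0.5292, 0.199, 0.2244]
tool_rot: [1.219, 1.201, -1.211]
contact_force: [0.4, -0.9, -2.6]
opening: 0.0281
```

```bash
python3 m.py 8
```

```text
t 13.0 pos [0.5292 0.199  0.2244] jawyaw -1.5795 down [ 0.006  0.001 -1.   ] F [ 0.38 -0.87 -2.57] open 0.0281 q [ 0.23  0.09  1.89 -0.    1.15  1.81]
[0.5301 0.1992 0.0694]
head ((610.681640625, 199.52371215820312), [np.float32(51.341446), np.float32(43.277786)], np.float32(-0.00081492844)) [0.6364 0.2212 0.0836] origin x 0.5283555147051608
top 0.592 0.632 289 y 0.17454972023494517 0.21867637783401447 ztop 0.0825389034029137
top 0.578 0.588 71 y 0.17609921625811212 0.21585567611999953 ztop 0.07931284771522529
top 0.44 0.465 159 y 0.17668469605566509 0.20967174251034285 ztop 0.08311567459454748
```

Call:
carry_out([
  [[0,0.06,0],[-0.1,0,-0.12],0],
  [[0,0,0],[0,0,0],0],
])

```text
t: 13.35
tool_pos: [0.528, 0.1989, 0.2233]
tool_rot: [1.218, 1.203, -1.213]
contact_force: [-0.9, -2.5, -2.2]
opening: 0.0282
```

Call:
carry_out([
  [[0,0,0],[0,0,0],0.45],
  [[0,0,0],[0,0,0],0.5],
  [[0,0,0],[0,0,0],0.55],
  [[0,0,0],[0,0,0],0.6],
  [[0,0,0],[0,0,0],0.65],
  [[0,0,0],[0,0,0],0.65],
])

```text
t: 13.95
tool_pos: [0.5277, 0.2001, 0.2235]
tool_rot: [1.221, 1.206, -1.211]
contact_force: [0.2, -0.3, -0.4]
opening: 0.0555
```

```bash
python3 m.py 9
```

```text
t 13.95 pos [0.5277 0.2001 0.2235] jawyaw -1.5797 down [ 0.003  0.004 -1.   ] F [ 0.18 -0.26 -0.38] open 0.0555 q [0.23 0.09 1.89 0.   1.15 1.81]
[0.5282 0.2008 0.0685]
head ((609.828857421875, 199.0659637451172), [np.float32(49.668594), np.float32(43.496685)], np.float32(-0.0007790898)) [0.6347 0.2208 0.0826] origin x 0.5266571023057804
top 0.592 0.632 291 y 0.1747520494710221 0.21877548475160732 ztop 0.08193058316675317
top 0.578 0.588 73 y 0.1763475543684148 0.21519500670972255 ztop 0.08066143597675457
top 0.44 0.465 172 y 0.17628979531716368 0.21153205188781363 ztop 0.08316047318541037
```

View pics/s9.png

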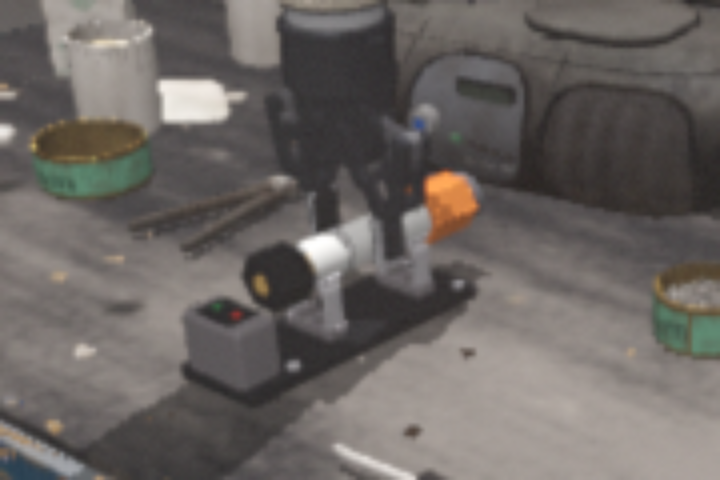

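View pics/w9.png

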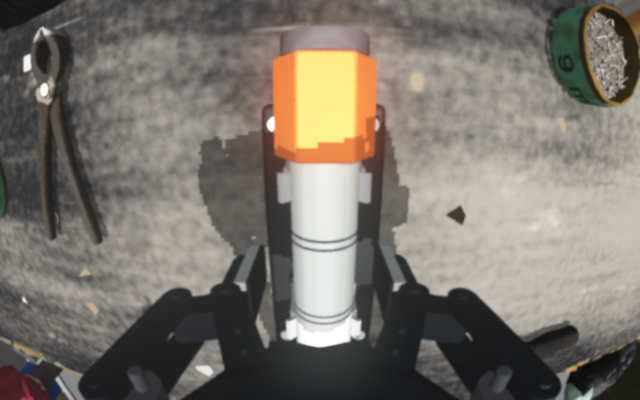

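The torch rests in both mouths: clip tips show at (283,185) and (365,185) on either side of the barrel, and the fingers are free. I rise and shut the fingers.

Call:
carry_out([
  [[0,0,0],[0,-0.03,0.5],0.65],
  [[0,0,0],[0,0,0.8],0.65],
  [[0,0,0],[0,0,1],0.65],
  [[0,0,0],[0,0,0.5],0.65],
  [[0,0,0],[0,0,0],0],
  [[0,0,0],[0,0,0],0],
  [[0,0,0],[0,0,0],0],
  [[0,0,0],[0,0,0],0],
])

```text
t: 14.9
tool_pos: [0.5271, 0.199, 0.282]
tool_rot: [1.22, 1.207, -1.213]
contact_force: [-0.5, -0.4, -0.2]
opening: 0.0004
```

Call:
carry_out([
  [[0,0,0],[0,0,0],0],
  [[0,0,0],[0,0,0],0],
])

```text
t: 15.1
tool_pos: [0.5266, 0.1989, 0.2804]
tool_rot: [1.218, 1.208, -1.215]
contact_force: [-0.1, -0.1, 0.4]
opening: 0.0003
```

```bash
python3 - <<'E'
from h import *
np.set_printoptions(precision=4,suppress=True)
o,M=state();print(o["tool_pos"]+.173*M[:,0])
c=get_calibration("wrist");im,d=get_image("wrist");cv2.imwrite("pics/w10.png",im)
uv=np.argwhere(d>0)[:,::-1];P=wpts(uv,c,d)
near=(P[:,0]>.59)&(P[:,0]<.66)&(abs(P[:,1]-.1975)<.06)&(P[:,2]>.05)&(P[:,2]<.1);Q=P[near]
print(axis2(Q[:,:2]*1000),Q.max(0),np.percentile(Q[:,2],90))
E
```

```text
t 15.1 pos [0.5266 0.1989 0.2804] jawyaw -1.58 down [-0.001  0.003 -1.   ] F [-0.06 -0.12  0.36] open 0.0003 q [0.23 0.02 1.87 0.   1.26 1.81]
[0.5264 0.1995 0.1074]
((612.188232421875, 199.0405731201172), [np.float32(44.34871), np.float32(43.321762)], np.float32(-0.0018675798)) [0.6344 0.2207 0.0827] 0.08087497052734743
```

View pics/w10.png

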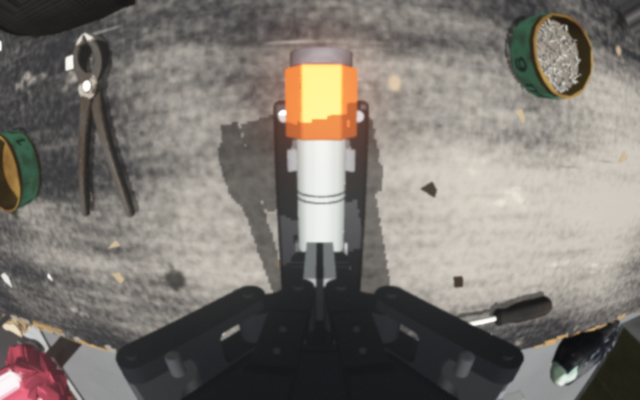

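Call:
carry_out([
  [[0,0,0],[0,0,-0.6],0],
  [[0,0,0],[0,0,-0.5],0],
  [[0,0,0],[0,0,-0.2],0],
  [[0,0,0],[0,0,0],0],
])

```text
t: 15.55
tool_pos: [0.526, 0.1987, 0.2507]
tool_rot: [1.217, 1.209, -1.217]
contact_force: [0.4, -1.1, 0.5]
opening: 0.0
```

```bash
python3 - <<'E'
from h import *
o,M=state();print(o["tool_pos"]+.173*M[:,0])
E
```

```text
t 15.55 pos [0.526  0.1987 0.2507] jawyaw -1.5801 down [-0.003  0.003 -1.   ] F [ 0.42 -1.06  0.55] open 0.0 q [0.23 0.05 1.88 0.   1.21 1.81]
[0.52544012 0.19922553 0.07766297]
```

Call:
carry_out([
  [[0,0,0],[0.03,0,-0.3],0],
  [[0,0,0],[0,0,-0.3],0],
  [[0,0,0],[0,0,-0.3],0],
])

```text
t: 15.85
tool_pos: [0.5296, 0.1994, 0.2387]
tool_rot: [1.222, 1.205, -1.21]
contact_force: [-8.3, -1.1, 13.7]
opening: 0.0003
```

Call:
carry_out([
  [[0,0,0],[0,0,-0.3],0],
  [[0,0,0],[0,0,-0.3],0],
])

```text
t: 16.05
tool_pos: [0.5305, 0.1999, 0.2298]
tool_rot: [1.222, 1.205, -1.209]
contact_force: [-9.5, -2.7, 33.7]
opening: 0.0001
```

Call:
carry_out([
  [[0,0,0],[-0.1,0,0.3],0],
  [[0,0,0],[0,0,0.8],0],
  [[0,0,0],[0,0,1],0],
  [[0,0,0],[0,0,1],0],
  [[0,0,0],[0,0,0],0],
])

```text
t: 16.55
tool_pos: [0.5283, 0.1999, 0.2952]
tool_rot: [1.223, 1.204, -1.209]
contact_force: [0.3, -0.3, 0.6]
opening: 0.0001
```

```bash
cat > v.py <<'E'
from h import *
import sys
np.set_printoptions(precision=4,suppress=True)
o,M=state()
c=get_calibration("wrist");im,d=get_image("wrist");cv2.imwrite(f"pics/w{sys.argv[1]}.png",im)
im3,d3=get_image("scene");cv2.imwrite(f"pics/s{sys.argv[1]}.png",cv2.resize(im3[100:220,140:320],None,fx=4,fy=4))
im2,d2=get_image("top");uv=np.argwhere(d2>0)[:,::-1];T=pts("top",uv,d2)
uv=np.argwhere(d>0)[:,::-1];P=wpts(uv,c,d)
for n,P in(("wrist",P),("top",T)):
  P=P[(abs(P[:,0]-.527)<.16)&(abs(P[:,1]-.199)<.06)]
  for nm,a,b,lo in(("head",.59,.66,.03),("barrelH",.578,.582,.02),("barrelM",.54,.56,.03),("barrelT",.472,.474,.04),("tail",.44,.468,.035)):
    Q=P[(P[:,0]>a)&(P[:,0]<b)&(P[:,2]>lo)&(P[:,2]<.1)]
    if len(Q):print(n,nm,len(Q),"y",Q[:,1].min(),Q[:,1].max(),"xmax",Q[:,0].max(),"ztop",np.percentile(Q[:,2],[80,90,95]))
E
python3 v.py 11
```

```text
t 16.55 pos [0.5283 0.1999 0.2952] jawyaw -1.5797 down [ 0.006  0.005 -1.   ] F [ 0.31 -0.32  0.59] open 0.0001 q [0.23 0.   1.85 0.   1.28 1.81]
wrist head 4088 y 0.177783559968667 0.22038376740397814 xmax 0.6380350450628227 ztop [0.0606 0.061  0.0614]
wrist barrelH 232 y 0.18503193558216938 0.21336416293936775 xmax 0.5819792981803 ztop [0.0561 0.0565 0.0568]
wrist barrelM 1102 y 0.17876046882412333 0.22000659653133062 xmax 0.5599877505753423 ztop [0.0562 0.0567 0.0569]
top head 335 y 0.174301936356439 0.2182745064774476 xmax 0.6409647540625254 ztop [0.0609 0.0618 0.063 ]
top barrelH 20 y 0.18179617800296924 0.20741299087813583 xmax 0.5817448333306048 ztop [0.0562 0.0573 0.0583]
top barrelM 34 y 0.18168258628080233 0.19439011267559328 xmax 0.5595463725253933 ztop [0.0514 0.0525 0.0532]
top barrelT 16 y 0.17591932508872024 0.21464421792300584 xmax 0.47379606062998664 ztop [0.0615 0.0624 0.0631]
top tail 186 y 0.1763331169116447 0.21927770700800328 xmax 0.46799872194312003 ztop [0.0609 0.062  0.0626]
```

View pics/s11.png

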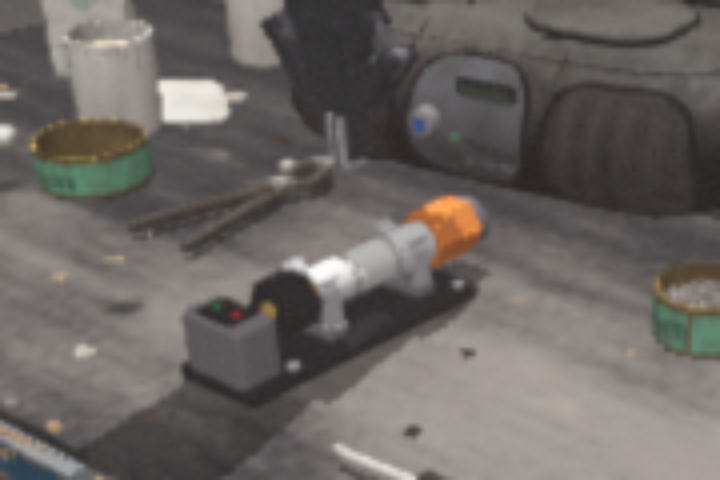

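View pics/w11.png

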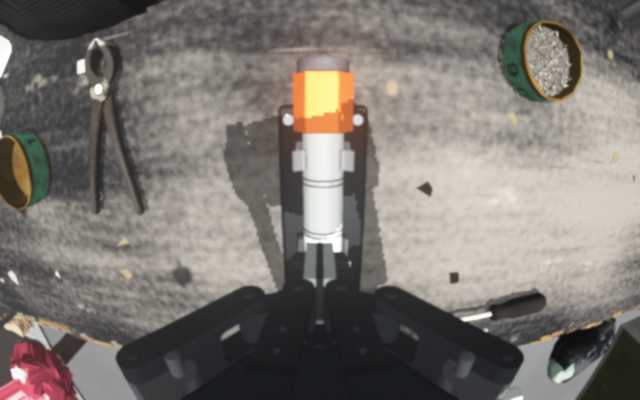

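Head top at 61 mm and tail top at 61–62 mm put the axis at about 42 mm, level. The barrel top is at 57 mm, and the torch sits about 4 mm toward +x, inside the 10 mm allowance. The arm is clear, so I hand in.

```bash
python3 -c "
from station import *
print(finish_job())"
```

```text
the job is handed in; nothing more can be done
None
```

The torch is on charge: I laid it in the mouths of both clips with its tail towards the charging block and let go. I then pressed it straight down with shut fingers, peaking at about 34 N at the wrist. I lifted clear and handed the job in at about 17 s; the hand-in gives no verdict.

**Laid in the mouths, released:** the axis was about 62–63 mm high and centred between the clip tips in the wrist picture, with the fingers open to 55 mm.

**After pressing:**
- **Height:** the barrel top is at about 57 mm, and the head and tail tops are both at about 61–62 mm. So the axis is at about 42 mm and level, fully home.
- **Sideways:** the torch is within about 1 mm of the cradle centre.
- **Lengthways:** it slid a few mm towards +x during the press. The wrist camera puts it at +3 to +4.5 mm and the top camera at about +6 mm; the limit is 10 mm.
- **Bystanders:** the arm stayed well away from the tin, screwdriver and marker pen. I did not re-measure where they lie.

**Checks that failed or disagreed:** the network's wrist-camera mask for the torch landed on something else, so I located the torch from depth instead. The top and wrist cameras differed by about 2 mm in y, and I set the placement from the torch's position relative to the cradle base within each camera.

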